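Fetch the wide sleeve from behind the rings on the hook

ROBOT

A 6-joint arm with a two-finger parallel gripper is mounted at the origin on the work surface; the furniture and walls round the work are solid. World frame = base frame: x ahead of the robot, y to its left, z up, the work surface at z = 0. Lengths are in m, angles in rad, forces in N, time in s.
With the tool pointing down it reaches from about 0.325 to 0.925 m from the base axis. Payload 3.1 kg.
Tool frame: the origin (TCP) lies midway between the tips of the shut fingers; the grasp point (between the pads) lies 19 mm behind it; z points along the fingers, y is the line along which they close (so a half turn about z gives the same grasp; the last joint's range is limited). The gripper opens to 85 mm and grips with 20 to 120 N. Pads are 22 mm wide; open, the fingers measure 114 mm over their backs; the gripper's body (76 mm by 85 mm) begins 54 mm behind the grasp point. The pads swing forward as they close: fully open they stand 13 mm farther back than shut.
Start: joints at [1.044, 0.217, 1.613, -0, 1.311, -0.112], TCP at [0.252, 0.572, 0.231] pointing down, gripper open.
Joint ranges: [-2.75, 2.75], [-0.78, 2.1], [0.31, 2.55], [-1.13, 4.27], [0.13, 2.63], [-2.58, 2.58]. Speed limits (rad/s): [2.79, 2.79, 3.14, 3.14, 3.14, 3.14].

INTERFACE

Orientations are given as a rotation vector (axis times angle).
In Python, from bench import ctrl gives the robot as it stands.
- The arm moves only by the tool arm_command, never from a script. Its argument "plan" is a list of rows, each an object with "dp": the shift along the tool's x, y, z in shares of 1000 mm (1.0 is 1000 mm), a list of three; "twist": the turn about the tool's z in fractions of the full range, 1 being pi/2 rad; "claw": the opening, from 0 (shut) to 1 (fully open). A call has 1 to 12 rows; each row is the pose to reach, as a shift and turn from the pose commanded when the call began, along the tool's axes at that moment; what a row does not reach only later rows make up. A row lasts 1/8 s, in which the tool goes at most 62.5 mm and 10.7 degrees, less where a joint would pass 70% of its speed; a pose out of reach is approached as far as the arm can. A call with a gripper value outside its range is refused whole. The fingers move at their own pace and stop on an object; "grip_force" is the grip in N (left out, the last holds). Time passes only in rows, so rows that repeat a pose let the fingers close. It gives the time, the measured TCP pose, the force, the opening and the grip force at its end, in the units of the state.
- ctrl.read_state(): the state, without advancing time (a new reading comes with each control period).
- ctrl.read_camera(name): name is "scene" or "top" or "wrist"; returns a dict with "image" (384x512x3 uint8, blue, green, red), "vertical_fov" (degrees; the focal length in pixels is half the picture's height over the tangent of half this angle, whatever the lens; pixels are square), "cx", "cy" (the principal point, pixels), "R" (3x3) and "t" (3): a world point X has camera coordinates R X + t; the wrist camera has in their place "hand_eye" (4x4, takes a point from camera to tool coordinates, whose origin is the TCP and whose axes are the flange's). Camera axes: x right, y down, z forward; pixel columns grow to the right and rows downward; lengths in m; the calibration is good to about 2 mm. A picture is of the moment at which its call begins: read the wrist's pose just before it. There is no depth.
- ctrl.close_job(): hands the job in; it is judged then, once.
The state is a dict: "t": time; "qpos": joint angles; "qd": joint speeds; "joint_torque": joint torques, N m; "tool_pos": TCP position; "eef_rot": TCP orientation; "force": force on the tool from outside, world axes, zero at the start; "wrist_torque": the same for the moment, N m; "width": opening from 0.0 (shut) to 1.0 (fully open); "grip_force": force on a finger pad.
Only numpy, scipy, OpenCV 4.12 (cv2) and the standard library are available. Lean on these libraries where they do the work, as an engineer would, in place of code of your own. Each camera call takes 0.05 s, during which the arm holds its last target. There are 200 camera calls.

TASK

The wide sleeve hanging at the back of the hook is to be welded next. Take the two narrow rings that hang in front of it off the hook and park them standing in the V-cradle, stand the sleeve midway along the rollers of the turning rolls, then hang both rings back on the hook, the large one behind the small one so that both can be seen. Do not let any of the three fall over flat.

Things in the scene. Friction and masses are not known exactly. Their poses are not given: they have to be found in the camera images.
- hook_stand: Fixed stand: grey base plate 200x130x10 mm, square post near its +x end (top at z 176 mm), and a level steel arm 14 mm thick over y = 0 from the post's face (x = +65 mm) to x = -128 mm; its top is at z 160 mm. The arm's upturned tip ends at x = -142 mm, z 173 mm. Origin: centre of the base's underside, on the bench; z up.
- rolls: Fixed turning rolls, blue base, grey motor box (76 mm high, x 75 to 125 mm). Two free black rollers 34 mm thick, 116 mm long lie along x, axes at z 47 mm, y = +36 and -36 mm; end plates at x = +66 and -66 mm reach z 64 mm. A round piece set down between the rollers rests on both, axis along x. Origin: on the bench under the rollers' middle; z up.
- cradle: Fixed V-cradle of dark angle iron, 220 mm long along x, mouth up: faces at 45 degrees meet at z 20 mm, y = 0; upper edges at z 70 mm. A ring lowered into it stands upright, axis along x, centre at z 105 mm (large ring) or 88 mm (small). Room for both rings, one behind the other along x. Origin: on the bench under its middle; z up.
- sleeve: Loose aluminium pipe sleeve, outer diameter 108 mm, bore 72 mm, 40 mm wide, 0.45 kg; hangs on the arm nearest the post, centre 36 mm below the arm's top. Origin: centre of the bore; x along its axis. Pinch its 18 mm wall at the top, fingers on the flat end faces (fingertips deeper than 18 mm would hit the arm). On the rollers its centre is at z 108 mm.
- large_ring: Loose aluminium ring, outer diameter 120 mm, bore 84 mm, 26 mm wide, 0.40 kg; hangs on the arm before the sleeve, in front of or behind the small ring, centre 42 mm below the arm's top. Origin: centre of the bore; x along its axis. Pinch its 18 mm wall at the top like the sleeve's. About 30 mm lie free between the pieces.
- small_ring: Loose aluminium ring, outer diameter 96 mm, bore 60 mm, 26 mm wide, 0.30 kg; hangs on the arm before the sleeve, in front of or behind the large ring, centre 30 mm below the arm's top. Origin: centre of the bore; x along its axis. Pinch its 18 mm wall at the top. Lifted 20 to 40 mm, any of the pieces passes over the arm's tip.

How it is judged:
By the outcome, as a careful person would: the job done as asked, in the order asked, and still so for the second after the job is handed in, with the robot touching nothing.
It also fails if it takes over 109 s, if anything falls off the work surface, if the arm or the gripper's body presses on something with over 40 N, if the wrist force passes 120 N, or if a joint passes its speed limit or range.

## Working session

There is one attempt and no reset: what is moved stays moved. The work goes in short steps, Python scripts to look and compute and a tool call to move; the robot and the scene stay as the last step left them, time stands still between calls to the robot, and variables do not carry over. Pictures are saved under pics/ and viewed, at most 14 in all, crops included, and the job is handed in when it is done.

Besides the shell and the picture viewer there is one more tool, called after "Call:" by a JSON object that holds its "api" and its "payload", one argument or row to a line. arm_command: Moves the arm, as the interface text tells. Its arguments: {"type":"object","properties":{"plan":{"type":"array"},"grip_force":{"type":"number"}},"required":["plan"]}

```bash
ls; mkdir -p pics; python3 - <<'E'
from bench import ctrl
import cv2,pickle
s=ctrl.read_state();print(s)
for n in("scene","top"):
    c=ctrl.read_camera(n);cv2.imwrite(f"pics/{n}0.png",c["image"]);pickle.dump(c,open(n+".pkl","wb"))
    print(n,{k:v for k,v in c.items() if k!="image"})
E
```

```text
pics
{'t': 0.0, 'qpos': array([ 1.04380295e+00,  2.17772558e-01,  1.61493339e+00,  1.58855342e-05,
        1.31129335e+00, -1.12181420e-01]), 'qd': array([-0.00170102, -0.00083899, -0.0002111 ,  0.00079474, -0.00118145,
       -0.00074149]), 'joint_torque': array([ 1.79723147e-04, -3.96829033e+01, -3.03859842e+01, -2.04325629e-04,
        9.54211224e-03,  8.74329942e-06]), 'tool_pos': array([0.25143856, 0.57130194, 0.22995724]), 'eef_rot': array([-0.64677074, -3.07350573,  0.00358049]), 'force': array([ 1.26327678, -0.66239154,  0.28947879]), 'wrist_torque': array([ 0.02882444, -0.03702047,  0.04054493]), 'grip_force': 0.0, 'width': 0.9964487716269057}
scene {'vertical_fov': 50.236635442612545, 'cx': 248.72878149508068, 'cy': 189.98292918607416, 'R': array([[ 0.77163165, -0.63592624, -0.01350604],
       [-0.36935018, -0.43067972, -0.82346549],
       [ 0.51784654,  0.6404005 , -0.56720558]]), 't': array([-0.41846749,  0.25418658,  0.77431417])}
top {'vertical_fov': 43.10066691241807, 'cx': 255.6742904994528, 'cy': 196.40421708188532, 'R': array([[-0.0030728 , -0.99995844,  0.00858292],
       [-0.99761454,  0.00247347, -0.06898625],
       [ 0.06896215, -0.00877442, -0.99758069]]), 't': array([-0.04213536,  0.49523525,  1.19493864])}
```

View pics/scene0.png

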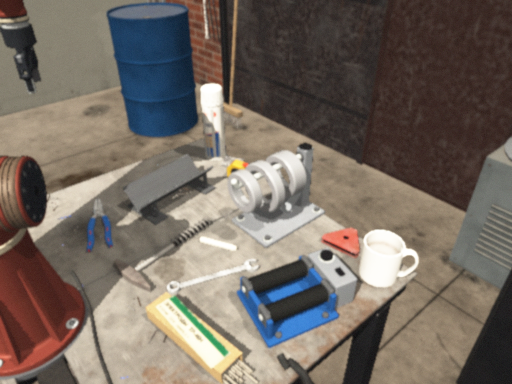

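View pics/top0.png

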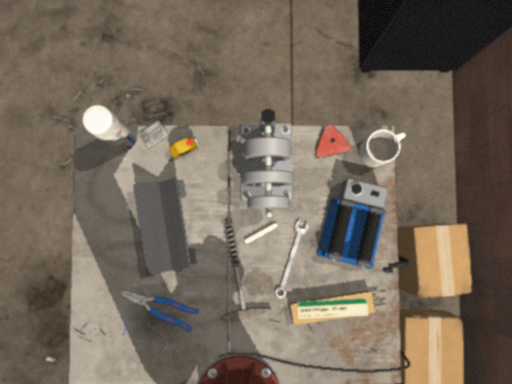

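The scene picture shows the hook at about (270,190), the cradle at (165,185) and the rolls at (295,300). In the top picture the hook is at (267,165), the cradle at (162,225) and the rolls at (353,225). I'll enlarge both.

```bash
python3 - <<'E'
import cv2,pickle
t=pickle.load(open("top.pkl","rb"))["image"];s=pickle.load(open("scene.pkl","rb"))["image"]
cv2.imwrite("pics/topc.png",cv2.resize(t[110:290,125:395],None,fx=2.96,fy=2.96,interpolation=cv2.INTER_CUBIC)[:600])
cv2.imwrite("pics/scenec.png",cv2.resize(s[135:285,115:355] if 0 else s[135:255,215:335],None,fx=5,fy=5,interpolation=cv2.INTER_CUBIC))
E
```

```text
(no output)
```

View pics/topc.png

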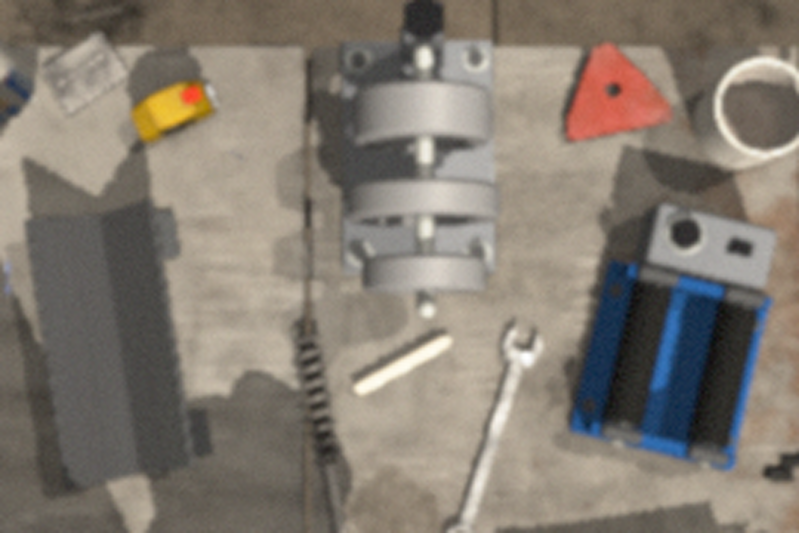

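View pics/scenec.png

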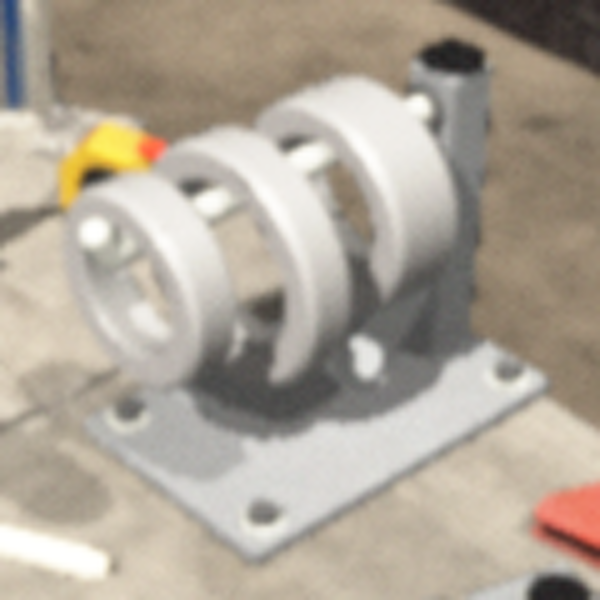

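The crops show the small ring in front with its top at about (428,270), then the large ring (427,200), then the sleeve (425,110). I'll fit the fixture poses to points read off both crops.

```bash
cat > h.py <<'E'
import numpy as np,cv2,pickle
from scipy.optimize import least_squares
from scipy.spatial.transform import Rotation as Ro
def K(c):
    f=192/np.tan(np.radians(c["vertical_fov"])/2); return np.array([[f,0,c["cx"]],[0,f,c["cy"]],[0,0,1]])
def proj(c,X):
    p=(np.atleast_2d(X)@c["R"].T+c["t"])@K(c).T; return p[:,:2]/p[:,2:]
def W(p,X): # p=x,y,yaw
    X=np.atleast_2d(np.array(X,float)); return Ro.from_euler("z",p[2]).apply(X)+[p[0],p[1],0]
def fit(obs,p0): # obs: list (cam, local mm, px)
    r=lambda p:np.concatenate([(proj(c,W(p,np.array(X)/1e3))-u).ravel() for c,X,u in obs])
    s=least_squares(r,p0,loss="soft_l1"); return s.x,r(s.x).reshape(-1,2)
E
cat > fit.py <<'E'
from h import *
T=pickle.load(open("top.pkl","rb"));S=pickle.load(open("scene.pkl","rb"))
print("cams",-T["R"].T@T["t"],-S["R"].T@S["t"])
tc=lambda x,y:(T,(125+(x+.5)/2.96-.5,110+(y+.5)/2.96-.5)); sc=lambda x,y:(S,(215+(x+.5)/5-.5,135+(y+.5)/5-.5))
def mk(l): return [(o[0],X,o[1]) for o,X in l]
hook=mk([(tc(343,42),(100,65,10)),(tc(494,42),(100,-65,10)),(tc(343,268),(-100,65,10)),(tc(495,270),(-100,-65,10)),
 (tc(428,316),(-142,0,170)),(sc(87,417),(-100,65,10)),(sc(255,550),(-100,-65,10)),(sc(548,374),(100,-65,10))])
cr=mk([(tc(26,222),(110,50,70)),(tc(150,203),(110,-50,70)),(tc(190,465),(-110,-50,70)),(tc(65,487),(-110,50,70)),(tc(103,210),(110,0,20)),(tc(134,478),(-110,0,20))])
ro=mk([(tc(637,275),(58,53,47)),(tc(670,283),(58,19,47)),(tc(608,425),(-58,53,47)),(tc(642,432),(-58,19,47)),(tc(725,300),(58,-19,47)),(tc(757,306),(58,-53,47)),(tc(692,442),(-58,-19,47)),(tc(727,452),(-58,-53,47))])
P={}
for n,o,p0 in(("hook",hook,(.65,0,0)),("cradle",cr,(.5,.25,.1)),("rolls",ro,(.5,-.2,-.2))):
    P[n],r=fit(o,p0);print(n,P[n].round(4),np.degrees(P[n][2]).round(2));print(r.round(1).tolist())
pickle.dump(P,open("P.pkl","wb"))
# ring x along arm from top px rows at column of arm, z=178
for n,y in(("small",(257,284)),("large",(180,215)),("sleeve",(83,137))):
    for yy in y:
        u=tc(427,yy)[1]; s=least_squares(lambda a:proj(T,W(P["hook"],(a[0],a[1],.178)))[0]-u,(0,0)).x;print(n,(s*1e3).round(1))
im=[cv2.resize(c["image"],None,fx=3,fy=3,interpolation=cv2.INTER_CUBIC) for c in(T,S)]
def dr(n,X):
    for i,c in((0,T),(1,S)):
        q=proj(c,W(P[n],np.array(X)/1e3)); cv2.polylines(im[i],[np.round(q*3+1).astype(int)],False,(0,0,255) if n!="cradle" else (0,255,255),1)
dr("hook",[(100,65,10),(100,-65,10),(-100,-65,10),(-100,65,10),(100,65,10)]);dr("hook",[(65,0,160),(-128,0,160),(-142,0,173)])
dr("cradle",[(110,50,70),(110,-50,70),(-110,-50,70),(-110,50,70),(110,50,70)]);dr("cradle",[(110,0,20),(-110,0,20)])
for s in(1,-1):
    dr("rolls",[(58,s*19,47),(58,s*53,47),(-58,s*53,47),(-58,s*19,47),(58,s*19,47)]);dr("rolls",[(58,s*36,64),(-58,s*36,64)])
dr("rolls",[(75,0,76),(125,0,76)])
cv2.imwrite("pics/ov_top.png",im[0][330:870,380:1180]);cv2.imwrite("pics/ov_sc.png",im[1][430:1030,350:1150])
E
python3 fit.py
```

```text
cams [ 0.41151888 -0.03287366  1.22657378] [ 0.01581071 -0.65251263  0.64285736]
hook [ 0.5827 -0.0698  0.0017] 0.1
[[-0.5, -1.0], [-0.2, -1.2], [-0.3, 1.4], [0.2, 0.5], [-0.7, 0.1], [-0.6, 0.2], [0.6, 0.6], [1.2, 1.0]]
cradle [0.4226 0.1816 0.1489] 8.53
[[0.4, -1.6], [0.1, -1.4], [-0.3, 1.8], [-0.2, 0.9], [-0.8, 1.4], [1.1, -1.1]]
rolls [ 0.4036 -0.2839 -0.2197] -12.59
[[-1.3, 2.3], [1.2, 2.6], [-1.3, -1.5], [1.0, -0.8], [-2.1, 0.3], [0.8, 1.2], [-0.5, -0.8], [1.4, -1.2]]
small [-99.   -0.8]
small [-118.7   -0.7]
large [-42.4  -1.2]
large [-68.2  -1. ]
sleeve [29.5 -1.6]
sleeve [-10.6  -1.4]
```

View pics/ov_top.png

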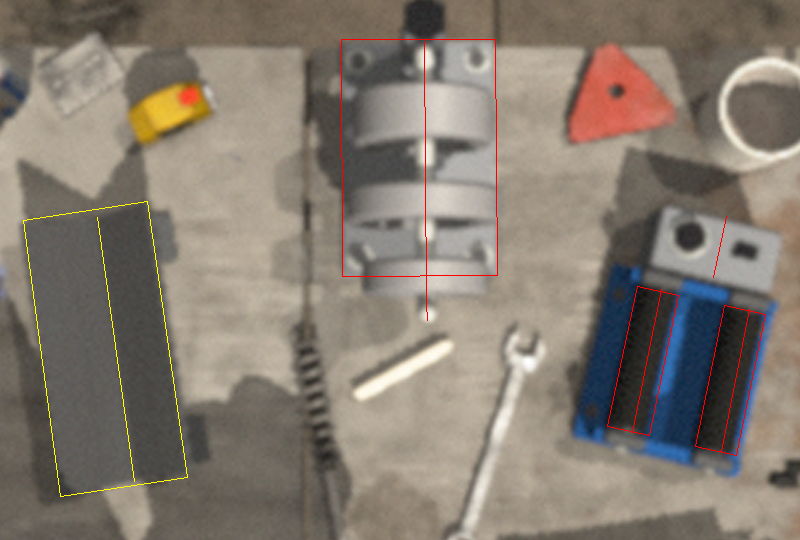

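View pics/ov_sc.png

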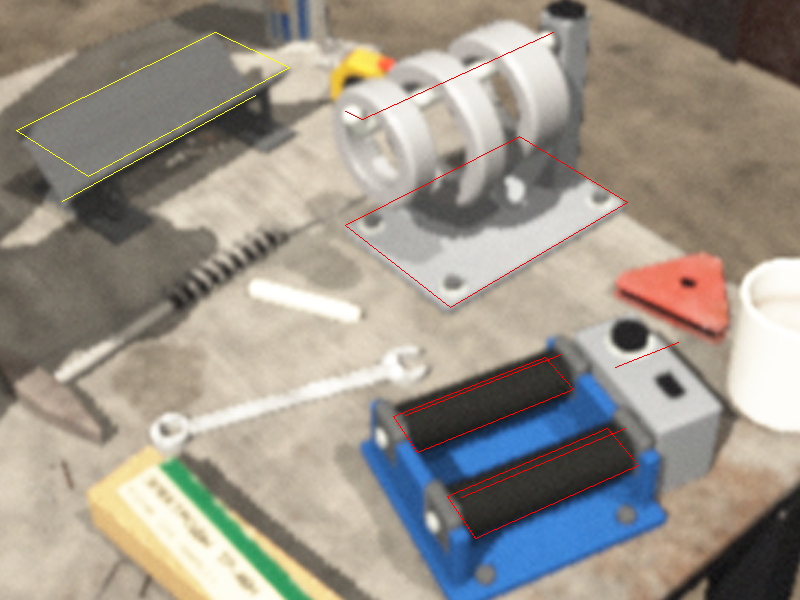

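The overlays show about 3–4% shrinkage in the top view: the plate spans 226 px against 235 px in the model. That looks like lens distortion, so I'll include a radial term per camera in the fit.

```bash
cat >> h.py <<'E'
def projk(c,X,k):
    q=proj(c,X); f=K(c)[0,0]; n=(q-[c["cx"],c["cy"]])/f; return n*(1+k*(n**2).sum(1,keepdims=True))*f+[c["cx"],c["cy"]]
E
cat > fit2.py <<'E'
exec(open("fit.py").read().split("P={}")[0])
oc=lambda x,y:(S,((350+x-1)/3,(430+y-1)/3))
ro+=mk([(oc(418,450),(-58,19+0,47)),(oc(478,538),(-58,-53,47)),(oc(572,388),(58,19,47)),(oc(637,466),(58,-53,47))]) if 0 else []
tip=[(S,(-135,0,168),oc(353,113)[1])]
G=[hook+tip,cr,ro]
def res(p):
    k={id(T):p[9],id(S):p[10]}
    return np.concatenate([(projk(c,W(p[3*i:3*i+3],np.array(X)/1e3),k[id(c)])-u).ravel() for i,g in enumerate(G) for c,X,u in g])
s=least_squares(res,[.58,-.07,0,.42,.18,.15,.4,-.28,-.22,0,0],loss="soft_l1")
print(s.x.round(4));print(res(s.x).reshape(-1,2).round(1).tolist())
J=s.jac;print("sd",np.sqrt(np.diag(np.linalg.inv(J.T@J))).round(4))
P=dict(hook=s.x[:3],cradle=s.x[3:6],rolls=s.x[6:9],kT=s.x[9],kS=s.x[10]);pickle.dump(P,open("P.pkl","wb"))
for n,y in(("small",(257,284)),("large",(180,215)),("sleeve",(83,137))):
    for yy in y:
        u=tc(427,yy)[1]; a=least_squares(lambda a:projk(T,W(P["hook"],(a[0],a[1],.178)),P["kT"])[0]-u,(0,0)).x;print(n,(a*1e3).round(1))
st=None
from bench import ctrl
st=ctrl.read_state();R=Ro.from_rotvec(st["eef_rot"]).as_matrix();print(R.round(3))
E
python3 fit2.py
```

```text
cams [ 0.41151888 -0.03287366  1.22657378] [ 0.01581071 -0.65251263  0.64285736]
[ 0.5829 -0.0704 -0.0017  0.422   0.1826  0.1476  0.4032 -0.2851 -0.2194
 -0.0831 -0.5817]
[[-0.1, -1.0], [0.1, -1.0], [-0.2, 1.3], [0.3, 0.5], [-0.7, -0.0], [-0.4, 0.0], [0.5, 0.0], [-0.2, 0.8], [0.3, 0.2], [0.7, -1.3], [-0.1, -1.1], [-0.6, 1.9], [-0.0, 0.6], [-0.8, 1.7], [1.0, -1.1], [-1.0, 2.5], [1.4, 2.8], [-1.0, -1.5], [1.2, -0.9], [-2.1, 0.4], [0.5, 1.3], [-0.5, -1.0], [1.2, -1.4]]
sd [0.0011 0.0011 0.009  0.0021 0.002  0.0109 0.0017 0.0023 0.0223 0.1252
 0.356 ]
small [-99.2  -0.5]
small [-118.9   -0.5]
large [-42.5  -0.7]
large [-68.3  -0.6]
sleeve [29.5 -1. ]
sleeve [-10.7  -0.8]
[[-0.915  0.403 -0.001]
 [ 0.403  0.915 -0.002]
 [ 0.    -0.002 -1.   ]]
```

```bash
cat > go.py <<'E'
from h import *
from bench import ctrl
import sys
P=pickle.load(open("P.pkl","rb"))
def plan(target,xdir,fix=None):
    """target TCP world m; xdir=yaw (rad) of desired tool x axis"""
    s=ctrl.read_state();R=Ro.from_rotvec(s["eef_rot"]).as_matrix()
    dp=R.T@(np.array(target)-s["tool_pos"])*1e3
    a=np.arctan2(R[1,0],R[0,0]);tw=-(xdir-a);tw=(tw+np.pi)%(2*np.pi)-np.pi
    print("t",round(s["t"],2),"tcp",(s["tool_pos"]*1e3).round(1),"dp",dp.round(1),"twist",round(tw,3),"w",round(s["width"],3),"F",s["force"].round(1),"q6",s["qpos"][5].round(2))
def loc(f,x,y,z): return W(P[f],(x,y,z))[0]
if __name__=="__main__":
    f,x,y,z=sys.argv[1],*[float(v)/1e3 for v in sys.argv[2:5]]
    plan(loc(f,x,y,z),P[f][2]+np.pi/2)
E
python3 go.py hook -60 0 340
```

```text
t 0.1 tcp [251.5 571.4 230.1] dp [-507.  -478.1 -109. ] twist 1.158 w 0.998 F [ 0.9 -0.3 -0.7] q6 -0.11
```

Careful with the scale: shifts go in shares of 1000 mm and turns go in shares of pi/2 rad. That gives: -507 mm / 1000 = -0.507, -478 mm / 1000 = -0.478, 1.158 rad / 1.5708 = 0.7372.

Call:
{"api": "arm_command", "payload": {
  "plan": [
    {"dp": [-0.06, -0.06, -0.109], "twist": 0.0955, "claw": 0.5},
    {"dp": [-0.507, -0.478, -0.109], "twist": 0.7372, "claw": 0.5},
    {"dp": [-0.507, -0.478, -0.109], "twist": 0.7372, "claw": 0.5},
    {"dp": [-0.507, -0.478, -0.109], "twist": 0.7372, "claw": 0.5},
    {"dp": [-0.507, -0.478, -0.109], "twist": 0.7372, "claw": 0.5},
    {"dp": [-0.507, -0.478, -0.109], "twist": 0.7372, "claw": 0.5},
    {"dp": [-0.507, -0.478, -0.109], "twist": 0.7372, "claw": 0.5},
    {"dp": [-0.507, -0.478, -0.109], "twist": 0.7372, "claw": 0.5},
    {"dp": [-0.507, -0.478, -0.109], "twist": 0.7372, "claw": 0.5},
    {"dp": [-0.507, -0.478, -0.109], "twist": 0.7372, "claw": 0.5},
    {"dp": [-0.507, -0.478, -0.109], "twist": 0.7372, "claw": 0.5},
    {"dp": [-0.507, -0.478, -0.109], "twist": 0.7372, "claw": 0.5}
  ]
}}

```text
t: 1.6
tool_pos: [0.5237, -0.0726, 0.3399]
eef_rot: [-2.226, -2.216, 0.001]
force: [0.1, 0.3, -0.0]
width: 0.502
grip_force: 0.0
```

```bash
cat >> h.py <<'E'
def wrist():
    """world-camera dict for the wrist camera now"""
    from bench import ctrl
    s=ctrl.read_state();c=ctrl.read_camera("wrist")
    M=np.eye(4);M[:3,:3]=Ro.from_rotvec(s["eef_rot"]).as_matrix();M[:3,3]=s["tool_pos"]
    I=np.linalg.inv(M@c["hand_eye"]);c["R"]=I[:3,:3];c["t"]=I[:3,3];return c
E
cat > w.py <<'E'
from h import *
import sys
c=wrist();n=sys.argv[1];pickle.dump(c,open(n+".pkl","wb"));print(c["vertical_fov"],-c["R"].T@c["t"])
cv2.imwrite(f"pics/{n}.png",cv2.resize(c["image"],None,fx=1.5625,fy=1.5625,interpolation=cv2.INTER_CUBIC))
E
python3 w.py w1; python3 go.py hook -60 0 340
```

```text
65.08834027921311 [0.52383688 0.0105619  0.48375518]
t 1.65 tcp [525.  -75.9 340.1] dp [ 5.6 -2.1  0.1] twist -0.005 w 0.497 F [ 0.9 -1.9  0.6] q6 -0.27
```

View pics/w1.png

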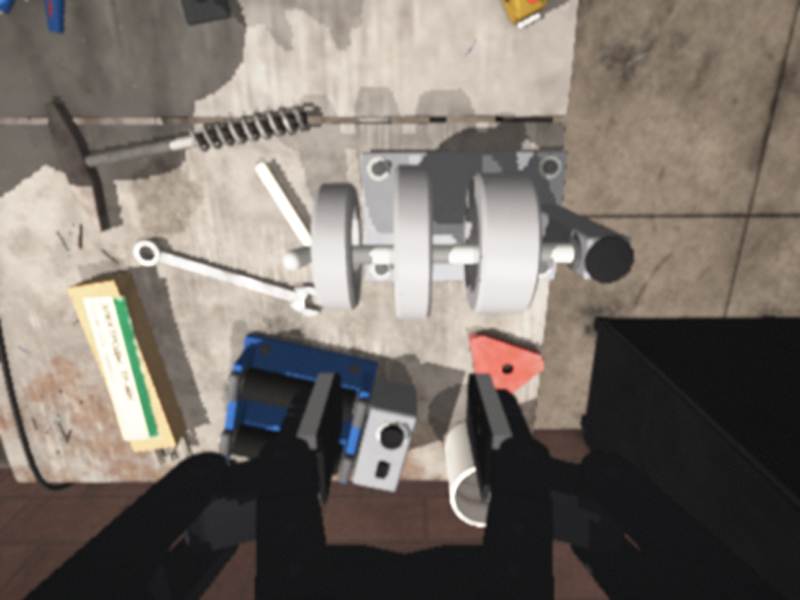

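The wrist picture shows the tip at (285,258), the small ring's band at x 313–347, the large ring's at 396–431, the sleeve's at 478–540 (all at row 252), and the post top at (605,257).

```bash
cat > bp.py <<'E'
from h import *
P=pickle.load(open("P.pkl","rb"))
def bp(c,x,y,z,s=1.5625):
    u=np.array([(x+.5)/s-.5,(y+.5)/s-.5,1]);d=c["R"].T@np.linalg.inv(K(c))@u;o=-c["R"].T@c["t"];return o+d*(z-o[2])/d[2]
E
python3 - <<'E'
from bp import *
c=pickle.load(open("w1.pkl","rb"))
for n,x,y,z in(("tip",285,258,.167),("sm",313,250,.178),("sm",347,250,.178),("lg",396,240,.178),("lg",431,240,.178),("sl",478,240,.178),("sl",540,240,.178),("post",605,257,.176),
 ("armtop@gap",375,255,.16),("arm2",560,253,.16),("base fl",360,151,.01),("base fr",365,281,.01),("bl",565,151,.01),("br",553,281,.01)): print(n,(bp(c,x,y,z)*1e3).round(1))
print(P["hook"])
E
```

```text
tip [440.4 -70.2 167. ]
sm [462.4 -62.  178. ]
sm [485.  -62.1 178. ]
lg [517.7 -55.4 178. ]
lg [540.8 -55.5 178. ]
sl [571.8 -55.6 178. ]
sl [612.7 -55.7 178. ]
post [658.  -67.9 176. ]
armtop@gap [502.4 -70.  160. ]
arm2 [632.9 -69.  160. ]
base fl [480.4  -4.5  10. ]
base fr [ 481.2 -135.5   10. ]
bl [677.7  -5.3  10. ]
br [ 679.2 -136.1   10. ]
[ 0.58289993 -0.07038509 -0.00173195]
```

```bash
python3 go.py hook -110 0 164
```

```text
t 1.65 tcp [525.  -75.9 340.1] dp [  6.1 -52.3 176. ] twist -0.005 w 0.497 F [ 0.9 -1.9  0.6] q6 -0.27
```

Scaled: 110 mm / 1000 = 0.11, -50 mm / 1000 = -0.05.

Call:
{"api": "arm_command", "payload": {
  "plan": [
    {"dp": [0, -0.05, 0.05], "twist": 0, "claw": 0.5},
    {"dp": [0, -0.05, 0.11], "twist": 0, "claw": 0.5},
    {"dp": [0, -0.05, 0.11], "twist": 0, "claw": 0.5},
    {"dp": [0, -0.05, 0.11], "twist": 0, "claw": 0.5},
    {"dp": [0, -0.05, 0.11], "twist": 0, "claw": 0.5},
    {"dp": [0, -0.05, 0.11], "twist": 0, "claw": 0.5}
  ]
}}

```text
t: 2.4
tool_pos: [0.4755, -0.0702, 0.2333]
eef_rot: [2.22, 2.216, 0.004]
force: [0.1, 0.2, -0.5]
width: 0.5
grip_force: 0.0
```

```bash
python3 go.py hook -110 0 164
```

```text
t 2.4 tcp [475.5 -70.2 233.3] dp [ 0.1 -3.  69.3] twist 0.0 w 0.5 F [ 0.1  0.2 -0.5] q6 -0.29
```

Scaled: 64 mm / 1000 = 0.064, 55 mm / 1000 = 0.055.

Call:
{"api": "arm_command", "payload": {
  "plan": [
    {"dp": [0, -0.003, 0.02], "twist": 0, "claw": 0.5},
    {"dp": [0, -0.003, 0.04], "twist": 0, "claw": 0.5},
    {"dp": [0, -0.003, 0.055], "twist": 0, "claw": 0.5},
    {"dp": [0, -0.003, 0.064], "twist": 0, "claw": 0.5},
    {"dp": [0, -0.003, 0.064], "twist": 0, "claw": 0.5},
    {"dp": [0, -0.003, 0.064], "twist": 0, "claw": 0.5},
    {"dp": [0, -0.003, 0.064], "twist": 0, "claw": 0.5}
  ],
  "grip_force": 70
}}

```text
t: 3.28
tool_pos: [0.4708, -0.0697, 0.1703]
eef_rot: [-2.223, -2.219, 0.001]
force: [-7.7, 3.2, 17.7]
width: 0.499
grip_force: 8.3
```

```bash
python3 go.py hook -110 0 164;python3 w.py w2
```

```text
t 3.27 tcp [470.8 -69.7 170.3] dp [-0.4  2.1  6.3] twist 0.0 w 0.499 F [-7.7  3.2 17.7] q6 -0.29
65.08834027921311 [0.47075121 0.01342741 0.31414562]
```

View pics/w2.png

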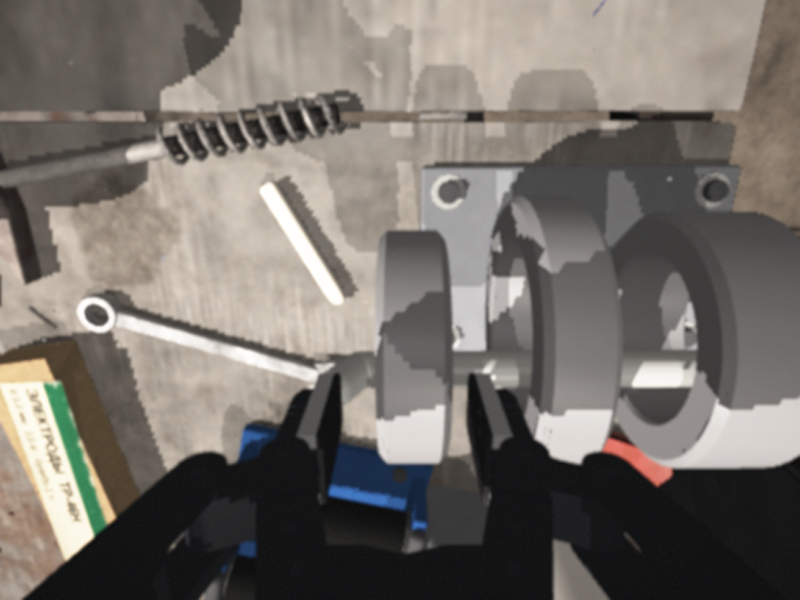

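The fingers fit round the ring (inner faces at px 340 and 470, ring at 378–447). But there is 18 N of upward force, because the front finger is sitting on the hook's upturned tip. I'll back up, pinch shallowly above the tip, drag the ring back a little, and then regrip deeper.

Scaled: -9 mm / 1000 = -0.009, -8 mm / 1000 = -0.008.

Call:
{"api": "arm_command", "payload": {
  "plan": [
    {"dp": [0, 0.002, -0.009], "twist": 0, "claw": 0.5},
    {"dp": [0, 0.002, -0.008], "twist": 0, "claw": 0.2},
    {"dp": [0, 0.002, -0.008], "twist": 0, "claw": 0.2},
    {"dp": [0, 0.002, -0.008], "twist": 0, "claw": 0.2},
    {"dp": [0, 0.002, -0.008], "twist": 0, "claw": 0.2}
  ],
  "grip_force": 30
}}

```text
t: 3.95
tool_pos: [0.4735, -0.0701, 0.1757]
eef_rot: [2.222, 2.218, 0.002]
force: [-0.6, 0.4, 6.8]
width: 0.28
grip_force: 29.0
```

```bash
python3 go.py hook -102 0 174; python3 -c "
from bench import ctrl;print(ctrl.read_state()['grip_force'])"
```

```text
t 3.95 tcp [473.5 -70.1 175.7] dp [-0.1  7.4  1.7] twist -0.0 w 0.28 F [-0.6  0.4  6.8] q6 -0.29
29.035592637956142
```

Scaled: 9 mm / 1000 = 0.009, 6 mm / 1000 = 0.006.

Call:
{"api": "arm_command", "payload": {
  "plan": [
    {"dp": [0, 0.003, 0], "twist": 0, "claw": 0.2},
    {"dp": [0, 0.006, 0], "twist": 0, "claw": 0.2},
    {"dp": [0, 0.009, 0], "twist": 0, "claw": 0.2},
    {"dp": [0, 0.009, 0], "twist": 0, "claw": 0.2},
    {"dp": [0, 0.009, 0], "twist": 0, "claw": 0.37},
    {"dp": [0, 0.009, 0], "twist": 0, "claw": 0.37},
    {"dp": [0, 0.009, 0], "twist": 0, "claw": 0.37}
  ]
}}

```text
t: 4.82
tool_pos: [0.4809, -0.0696, 0.1737]
eef_rot: [-2.223, -2.219, 0.001]
force: [-0.1, -0.3, 0.3]
width: 0.371
grip_force: 0.0
```

```bash
python3 go.py hook -102 0 166;python3 w.py w3
```

```text
t 4.83 tcp [480.9 -69.6 173.7] dp [-0.6 -0.   7.7] twist -0.0 w 0.371 F [-0.1 -0.3  0.3] q6 -0.29
65.08834027921311 [0.48095639 0.01353154 0.31752173]
```

View pics/w3.png

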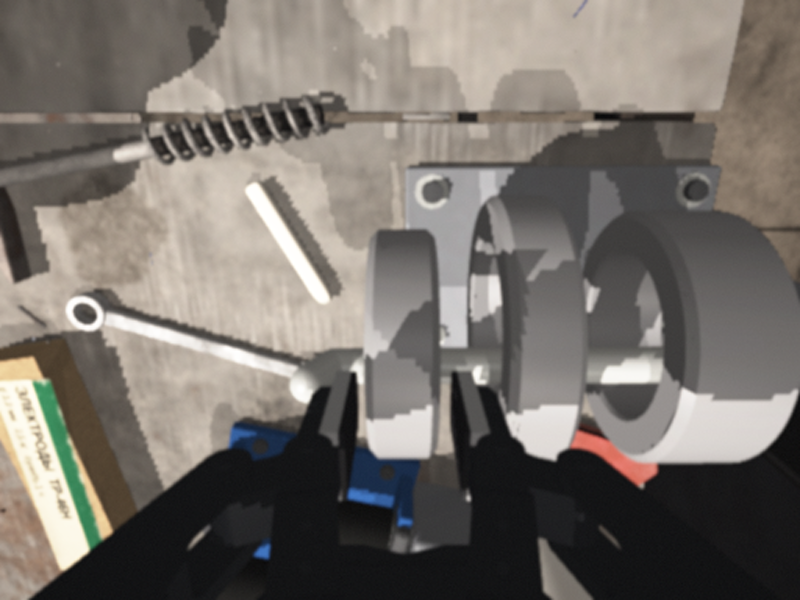

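The ring has moved back: the tip ball at (305,380) is now clear of the front finger, and the ring (368–437) is centred between the fingers. I'll go down and grip.

Scaled: 8 mm / 1000 = 0.008, 4 mm / 1000 = 0.004.

Call:
{"api": "arm_command", "payload": {
  "plan": [
    {"dp": [0, 0, 0.004], "twist": 0, "claw": 0.37},
    {"dp": [0, 0, 0.008], "twist": 0, "claw": 0.37},
    {"dp": [0, 0, 0.008], "twist": 0, "claw": 0.37},
    {"dp": [0, 0, 0.008], "twist": 0, "claw": 0.1},
    {"dp": [0, 0, 0.008], "twist": 0, "claw": 0.1},
    {"dp": [0, 0, 0.008], "twist": 0, "claw": 0.1}
  ],
  "grip_force": 70
}}

```text
t: 5.62
tool_pos: [0.4813, -0.0697, 0.1663]
eef_rot: [2.224, 2.219, 0.0]
force: [-0.7, 0.1, -0.8]
width: 0.282
grip_force: 70.3
```

```bash
python3 go.py hook -102 0 200
```

```text
t 5.62 tcp [481.3 -69.7 166.3] dp [ -0.5  -0.4 -33.7] twist -0.0 w 0.282 F [-0.7  0.1 -0.8] q6 -0.29
```

Scaled: -95 mm / 1000 = -0.095, -90 mm / 1000 = -0.09.

Call:
{"api": "arm_command", "payload": {
  "plan": [
    {"dp": [0, 0, -0.015], "twist": 0, "claw": 0.1},
    {"dp": [0, 0, -0.029], "twist": 0, "claw": 0.1},
    {"dp": [0, 0, -0.029], "twist": 0, "claw": 0.1},
    {"dp": [0, -0.02, -0.029], "twist": 0, "claw": 0.1},
    {"dp": [0, -0.05, -0.029], "twist": 0, "claw": 0.1},
    {"dp": [0, -0.09, -0.029], "twist": 0, "claw": 0.1},
    {"dp": [0, -0.095, -0.035], "twist": 0, "claw": 0.1},
    {"dp": [0, -0.095, -0.06], "twist": 0, "claw": 0.1},
    {"dp": [0, -0.095, -0.06], "twist": 0, "claw": 0.1}
  ]
}}

```text
t: 6.75
tool_pos: [0.3886, -0.0703, 0.2289]
eef_rot: [2.219, 2.215, 0.005]
force: [0.3, -0.2, -3.1]
width: 0.284
grip_force: 70.3
```

```bash
python3 go.py cradle -40 0 190; python3 go.py cradle -40 0 125
```

```text
t 6.75 tcp [388.6 -70.3 228.9] dp [247.1  -6.9  38.3] twist -0.15 w 0.284 F [ 0.3 -0.2 -3.1] q6 -0.36
t 6.75 tcp [388.6 -70.3 228.9] dp [247.2  -7.3 103.3] twist -0.15 w 0.284 F [ 0.3 -0.2 -3.1] q6 -0.36
```

Scaled: 247 mm / 1000 = 0.247, 225 mm / 1000 = 0.225, -0.15 rad / 1.5708 = -0.0955.

Call:
{"api": "arm_command", "payload": {
  "plan": [
    {"dp": [0.06, -0.002, 0.01], "twist": -0.0255, "claw": 0.1},
    {"dp": [0.12, -0.004, 0.018], "twist": -0.0509, "claw": 0.1},
    {"dp": [0.18, -0.005, 0.018], "twist": -0.0764, "claw": 0.1},
    {"dp": [0.225, -0.007, 0.018], "twist": -0.0955, "claw": 0.1},
    {"dp": [0.247, -0.007, 0.018], "twist": -0.0955, "claw": 0.1},
    {"dp": [0.247, -0.007, 0.018], "twist": -0.0955, "claw": 0.1},
    {"dp": [0.247, -0.007, 0.06], "twist": -0.0955, "claw": 0.1},
    {"dp": [0.247, -0.007, 0.08], "twist": -0.0955, "claw": 0.1},
    {"dp": [0.247, -0.007, 0.08], "twist": -0.0955, "claw": 0.1},
    {"dp": [0.247, -0.007, 0.08], "twist": -0.0955, "claw": 0.1}
  ]
}}

```text
t: 8.0
tool_pos: [0.3807, 0.1771, 0.147]
eef_rot: [2.052, 2.378, 0.002]
force: [-0.5, -0.1, -2.3]
width: 0.281
grip_force: 70.1
```

```bash
python3 go.py cradle -40 0 125; python3 - <<'E'
from h import *
c=wrist();pickle.dump(c,open("w4.pkl","wb"))
cv2.imwrite("pics/w4.png",cv2.resize(c["image"],None,fx=1.5625,fy=1.5625))
E
```

```text
t 8.0 tcp [380.7 177.1 147. ] dp [-0.7  1.7 22. ] twist -0.001 w 0.281 F [-0.5 -0.1 -2.3] q6 0.12
```

View pics/w4.png

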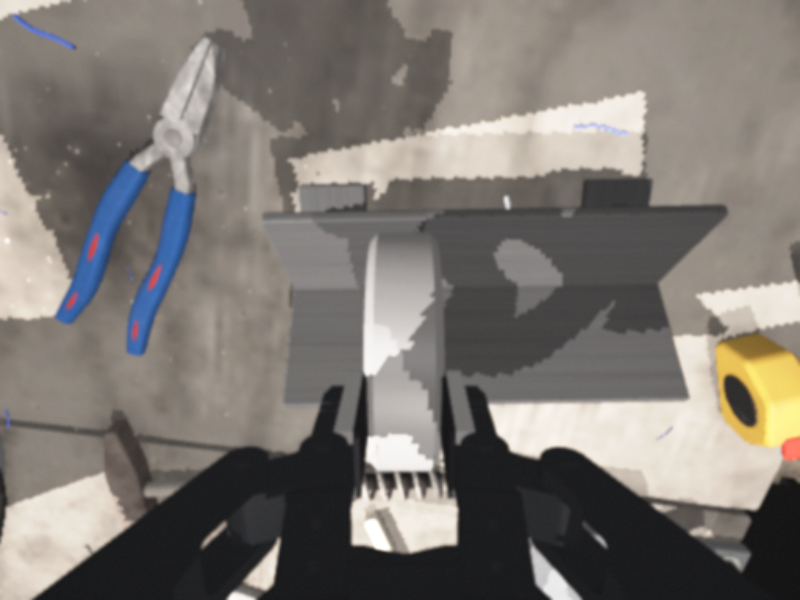

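```bash
python3 - <<'E'
from bp import *
c=pickle.load(open("w4.pkl","rb"))
print((-c["R"].T@c["t"]).round(3),c["R"].round(2).tolist())
p=P["cradle"]
for n,x,y,z in(("fl",265,213,.07),("fr",727,207,.07),("nl",285,403,.07),("nr",688,399,.07),("vl",290,288,.02),("vr",660,284,.02)):
    X=bp(c,x,y,z);d=X[:2]-p[:2];a=p[2];print(n,(X*1e3).round(1),"local",(1e3*np.array([d@[np.cos(a),np.sin(a)],d@[-np.sin(a),np.cos(a)]])).round(1))
E
```

```text
[0.368 0.259 0.291] [[0.99, 0.15, -0.0], [0.14, -0.93, 0.33], [0.05, -0.32, -0.94]]
fl [308.5 215.4  70. ] local [-107.5   49.1]
fr [521.4 250.   70. ] local [108.2  52. ]
nl [324.5 114.6  70. ] local [-106.5  -52.9]
nr [538.5 149.   70. ] local [110.3 -50.4]
vl [312.4 162.3  20. ] local [-111.4   -4. ]
vr [533.2 197.8  20. ] local [112.2  -1.4]
```

The cradle edges at (265,213)–(727,207) and (285,403)–(688,399) match the model to within 2 mm. I'll lower the ring.

Scaled: 22 mm / 1000 = 0.022, 20 mm / 1000 = 0.02, -0.012 rad / 1.5708 = -0.0076.

Call:
{"api": "arm_command", "payload": {
  "plan": [
    {"dp": [-0.001, 0.001, 0.01], "twist": -0.0076, "claw": 0.1},
    {"dp": [-0.001, 0.001, 0.016], "twist": -0.0076, "claw": 0.1},
    {"dp": [-0.001, 0.001, 0.02], "twist": -0.0076, "claw": 0.1},
    {"dp": [-0.001, 0.001, 0.022], "twist": -0.0076, "claw": 0.1},
    {"dp": [-0.001, 0.001, 0.022], "twist": -0.0076, "claw": 0.1},
    {"dp": [-0.001, 0.001, 0.022], "twist": -0.0076, "claw": 0.1}
  ]
}}

```text
t: 8.8
tool_pos: [0.3817, 0.176, 0.1255]
eef_rot: [2.034, 2.391, -0.001]
force: [-1.9, -4.3, 5.4]
width: 0.278
grip_force: 71.2
```

```bash
python3 go.py cradle -40 0 125
```

```text
t 8.8 tcp [381.7 176.  125.5] dp [0.6 0.9 0.5] twist 0.013 w 0.278 F [-1.9 -4.3  5.4] q6 0.11
```

Scaled: -120 mm / 1000 = -0.12, -60 mm / 1000 = -0.06.

Call:
{"api": "arm_command", "payload": {
  "plan": [
    {"dp": [-0.001, 0, 0], "twist": 0, "claw": 0.2},
    {"dp": [-0.001, 0, 0], "twist": 0, "claw": 0.4},
    {"dp": [-0.001, 0, 0], "twist": 0, "claw": 0.45},
    {"dp": [-0.001, 0, 0], "twist": 0, "claw": 0.45},
    {"dp": [-0.001, 0, 0], "twist": 0, "claw": 0.45},
    {"dp": [-0.001, 0, -0.015], "twist": 0, "claw": 0.45},
    {"dp": [-0.001, 0, -0.06], "twist": 0, "claw": 0.5},
    {"dp": [-0.001, 0, -0.12], "twist": 0, "claw": 0.5},
    {"dp": [-0.001, 0, -0.12], "twist": 0, "claw": 0.5}
  ]
}}

```text
t: 9.93
tool_pos: [0.3853, 0.1769, 0.2517]
eef_rot: [2.031, 2.386, 0.018]
force: [0.0, -0.7, -0.1]
width: 0.496
grip_force: 0.0
```

```bash
python3 go.py hook -54 0 240
```

```text
t 9.93 tcp [385.3 176.9 251.7] dp [-267.   102.2   12.7] twist 0.162 w 0.496 F [ 0.  -0.7 -0.1] q6 0.1
```

Scaled: -266 mm / 1000 = -0.266, -176 mm / 1000 = -0.176, 0.162 rad / 1.5708 = 0.1031.

Call:
{"api": "arm_command", "payload": {
  "plan": [
    {"dp": [-0.06, 0.023, 0.003], "twist": 0.0255, "claw": 0.5},
    {"dp": [-0.118, 0.046, 0.006], "twist": 0.0509, "claw": 0.5},
    {"dp": [-0.176, 0.068, 0.008], "twist": 0.0764, "claw": 0.5},
    {"dp": [-0.23, 0.09, 0.008], "twist": 0.1031, "claw": 0.5},
    {"dp": [-0.266, 0.101, 0.008], "twist": 0.1031, "claw": 0.5},
    {"dp": [-0.266, 0.101, 0.008], "twist": 0.1031, "claw": 0.5},
    {"dp": [-0.266, 0.101, 0.008], "twist": 0.1031, "claw": 0.5},
    {"dp": [-0.266, 0.101, 0.008], "twist": 0.1031, "claw": 0.5},
    {"dp": [-0.266, 0.101, 0.008], "twist": 0.1031, "claw": 0.5}
  ]
}}

```text
t: 11.05
tool_pos: [0.5228, -0.0698, 0.2364]
eef_rot: [2.222, 2.221, 0.0]
force: [0.4, 0.2, -0.6]
width: 0.498
grip_force: 0.0
```

```bash
python3 go.py hook -54 0 165; python3 - <<'E'
from h import *
c=wrist();pickle.dump(c,open("w5.pkl","wb"))
cv2.imwrite("pics/w5.png",cv2.resize(c["image"],None,fx=1.5625,fy=1.5625))
E
```

```text
t 11.05 tcp [522.8 -69.8 236.4] dp [-0.5  6.1 71.4] twist 0.001 w 0.498 F [ 0.4  0.2 -0.6] q6 -0.27
```

View pics/w5.png

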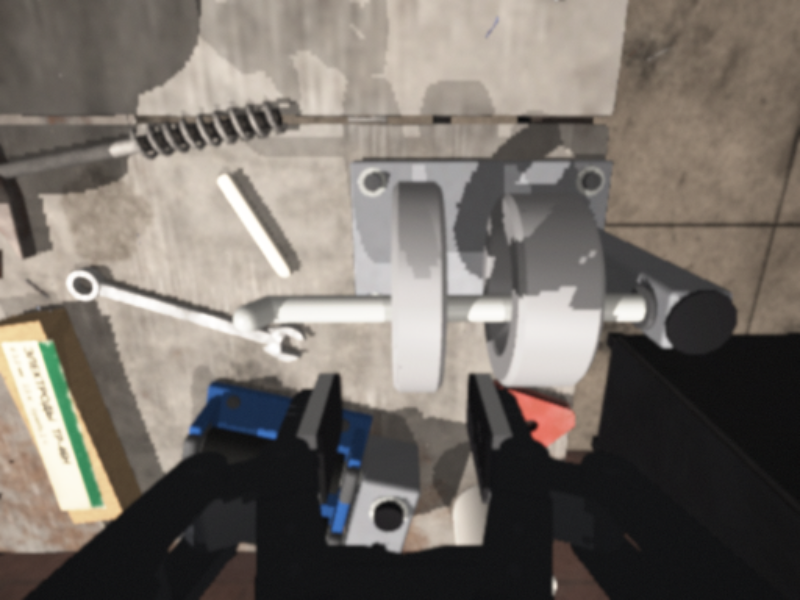

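The hook now holds the large ring (band 393–443 at row 300) and the sleeve (510–603).

```bash
python3 - <<'E'
from bp import *
c=pickle.load(open("w5.pkl","rb"))
for x,y in((392,300),(443,300),(510,290),(604,290)): print((bp(c,x,y,.178)*1e3).round(1))
E
```

```text
[516.8 -58.  178. ]
[540. -58. 178.]
[570.2 -53.2 178. ]
[612.8 -53.1 178. ]
```

Scaled: 70 mm / 1000 = 0.07, 62 mm / 1000 = 0.062.

Call:
{"api": "arm_command", "payload": {
  "plan": [
    {"dp": [0, 0.0055, 0], "twist": 0, "claw": 0.42},
    {"dp": [0, 0.0055, 0.02], "twist": 0, "claw": 0.42},
    {"dp": [0, 0.0055, 0.045], "twist": 0, "claw": 0.42},
    {"dp": [0, 0.0055, 0.062], "twist": 0, "claw": 0.42},
    {"dp": [0, 0.0055, 0.07], "twist": 0, "claw": 0.42},
    {"dp": [0, 0.0055, 0.07], "twist": 0, "claw": 0.42},
    {"dp": [0, 0.0055, 0.07], "twist": 0, "claw": 0.42},
    {"dp": [0, 0.0055, 0.07], "twist": 0, "claw": 0.1},
    {"dp": [0, 0.0055, 0.07], "twist": 0, "claw": 0.1},
    {"dp": [0, 0.0055, 0.07], "twist": 0, "claw": 0.1},
    {"dp": [0, 0.0055, 0.07], "twist": 0, "claw": 0.1}
  ],
  "grip_force": 80
}}

```text
t: 12.48
tool_pos: [0.5294, -0.0711, 0.1678]
eef_rot: [2.222, 2.218, 0.002]
force: [-0.9, -0.7, 5.5]
width: 0.276
grip_force: 79.7
```

```bash
python3 go.py hook -54 0 165
```

```text
t 12.47 tcp [529.4 -71.1 167.8] dp [ 0.8 -0.6  2.8] twist -0.0 w 0.276 F [-0.9 -0.7  5.5] q6 -0.26
```

Scaled: -145 mm / 1000 = -0.145, -110 mm / 1000 = -0.11.

Call:
{"api": "arm_command", "payload": {
  "plan": [
    {"dp": [0, 0, -0.02], "twist": 0, "claw": 0.1},
    {"dp": [0, 0, -0.04], "twist": 0, "claw": 0.1},
    {"dp": [0, 0, -0.04], "twist": 0, "claw": 0.1},
    {"dp": [0, -0.02, -0.04], "twist": 0, "claw": 0.1},
    {"dp": [0, -0.06, -0.04], "twist": 0, "claw": 0.1},
    {"dp": [0, -0.11, -0.04], "twist": 0, "claw": 0.1},
    {"dp": [0, -0.145, -0.04], "twist": 0, "claw": 0.1},
    {"dp": [0, -0.145, -0.06], "twist": 0, "claw": 0.1},
    {"dp": [0, -0.145, -0.08], "twist": 0, "claw": 0.1},
    {"dp": [0, -0.145, -0.08], "twist": 0, "claw": 0.1}
  ]
}}

```text
t: 13.72
tool_pos: [0.384, -0.0707, 0.2463]
eef_rot: [2.223, 2.218, 0.001]
force: [-0.2, 1.1, -4.3]
width: 0.275
grip_force: 79.9
```

```bash
python3 go.py cradle 50 -1 200;  python3 go.py cradle 50 -1 155
```

```text
t 13.72 tcp [384.  -70.7 246.3] dp [259.9  87.   46.3] twist -0.15 w 0.275 F [-0.2  1.1 -4.3] q6 -0.36
t 13.72 tcp [384.  -70.7 246.3] dp [259.9  87.   91.3] twist -0.15 w 0.275 F [-0.2  1.1 -4.3] q6 -0.36
```

Scaled: 260 mm / 1000 = 0.26, 225 mm / 1000 = 0.225, -0.12 rad / 1.5708 = -0.0764.

Call:
{"api": "arm_command", "payload": {
  "plan": [
    {"dp": [0.058, 0.02, 0], "twist": -0.0255, "claw": 0.1},
    {"dp": [0.116, 0.039, 0], "twist": -0.0509, "claw": 0.1},
    {"dp": [0.174, 0.058, 0], "twist": -0.0764, "claw": 0.1},
    {"dp": [0.225, 0.075, 0], "twist": -0.1031, "claw": 0.1},
    {"dp": [0.26, 0.087, 0], "twist": -0.1031, "claw": 0.1},
    {"dp": [0.26, 0.087, 0.01], "twist": -0.1031, "claw": 0.1},
    {"dp": [0.26, 0.087, 0.05], "twist": -0.1031, "claw": 0.1},
    {"dp": [0.26, 0.087, 0.068], "twist": -0.1031, "claw": 0.1},
    {"dp": [0.26, 0.087, 0.068], "twist": -0.1031, "claw": 0.1},
    {"dp": [0.26, 0.087, 0.068], "twist": -0.1031, "claw": 0.1}
  ]
}}

```text
t: 14.98
tool_pos: [0.472, 0.1891, 0.1792]
eef_rot: [2.037, 2.39, 0.002]
force: [2.0, 0.7, -3.9]
width: 0.271
grip_force: 80.0
```

```bash
python3 go.py cradle 50 -1 155
```

```text
t 14.97 tcp [472.  189.1 179.2] dp [-0.  -0.4 24.2] twist 0.012 w 0.271 F [ 2.   0.7 -3.9] q6 0.08
```

Scaled: 24 mm / 1000 = 0.024, 23 mm / 1000 = 0.023.

Call:
{"api": "arm_command", "payload": {
  "plan": [
    {"dp": [0, 0, 0.01], "twist": 0, "claw": 0.1},
    {"dp": [0, 0, 0.018], "twist": 0, "claw": 0.1},
    {"dp": [0, 0, 0.023], "twist": 0, "claw": 0.1},
    {"dp": [0, 0, 0.024], "twist": 0, "claw": 0.1},
    {"dp": [0, 0, 0.024], "twist": 0, "claw": 0.1},
    {"dp": [0, 0, 0.024], "twist": 0, "claw": 0.1}
  ]
}}

```text
t: 15.72
tool_pos: [0.472, 0.1887, 0.1554]
eef_rot: [2.035, 2.391, 0.0]
force: [-1.3, -6.1, 4.1]
width: 0.274
grip_force: 81.1
```

```bash
python3 go.py cradle 50 -1 155
```

```text
t 15.72 tcp [472.  188.7 155.4] dp [ 0.3 -0.3  0.4] twist 0.013 w 0.274 F [-1.3 -6.1  4.1] q6 0.08
```

Scaled: -90 mm / 1000 = -0.09, -50 mm / 1000 = -0.05.

Call:
{"api": "arm_command", "payload": {
  "plan": [
    {"dp": [-0.001, 0, 0], "twist": 0, "claw": 0.2},
    {"dp": [-0.001, 0, 0], "twist": 0, "claw": 0.4},
    {"dp": [-0.001, 0, 0], "twist": 0, "claw": 0.45},
    {"dp": [-0.001, 0, 0], "twist": 0, "claw": 0.45},
    {"dp": [-0.001, 0, 0], "twist": 0, "claw": 0.45},
    {"dp": [-0.001, 0, -0.015], "twist": 0, "claw": 0.45},
    {"dp": [-0.001, 0, -0.05], "twist": 0, "claw": 0.5},
    {"dp": [-0.001, 0, -0.09], "twist": 0, "claw": 0.5},
    {"dp": [-0.001, 0, -0.09], "twist": 0, "claw": 0.6},
    {"dp": [-0.001, 0, -0.09], "twist": 0, "claw": 0.6}
  ]
}}

```text
t: 16.98
tool_pos: [0.4712, 0.1883, 0.2447]
eef_rot: [2.037, 2.392, 0.001]
force: [-1.5, -0.1, -0.8]
width: 0.597
grip_force: 0.0
```

```bash
python3 go.py hook 9 0 240; python3 - <<'E'
from bp import *
from bench import ctrl
for n in("scene",):
    c=ctrl.read_camera(n);a=c["image"][130:230,110:320];cv2.imwrite(f"pics/s5.png",cv2.resize(a,None,fx=3.8,fy=3.8,interpolation=cv2.INTER_CUBIC))
E
```

```text
t 16.98 tcp [471.2 188.3 244.7] dp [-274.7   77.9    4.7] twist 0.162 w 0.597 F [-1.5 -0.1 -0.8] q6 0.08
```

View pics/s5.png

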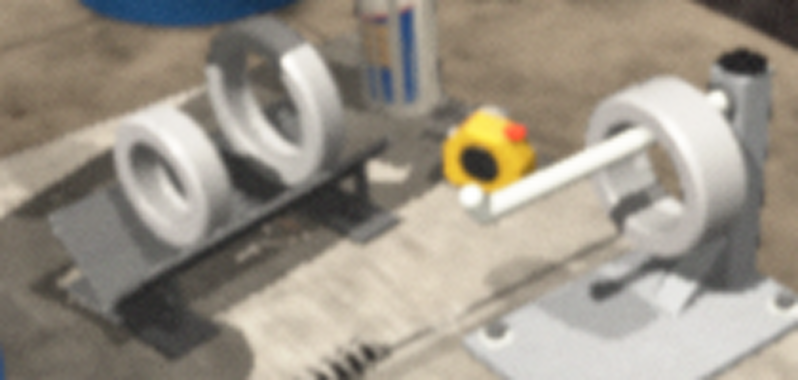

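Both rings stand upright in the cradle, at about (170,180) and (275,100), and the sleeve hangs alone on the hook at (670,165). Next is the sleeve.

Scaled: -274 mm / 1000 = -0.274, -230 mm / 1000 = -0.23, 0.162 rad / 1.5708 = 0.1031.

Call:
{"api": "arm_command", "payload": {
  "plan": [
    {"dp": [-0.058, 0.016, 0], "twist": 0.0255, "claw": 0.6},
    {"dp": [-0.116, 0.032, 0], "twist": 0.0509, "claw": 0.6},
    {"dp": [-0.174, 0.049, 0], "twist": 0.0764, "claw": 0.6},
    {"dp": [-0.23, 0.065, 0], "twist": 0.1031, "claw": 0.6},
    {"dp": [-0.274, 0.078, 0], "twist": 0.1031, "claw": 0.6},
    {"dp": [-0.274, 0.078, 0.004], "twist": 0.1031, "claw": 0.6},
    {"dp": [-0.274, 0.078, 0.004], "twist": 0.1031, "claw": 0.6},
    {"dp": [-0.274, 0.078, 0.03], "twist": 0.1031, "claw": 0.6},
    {"dp": [-0.274, 0.078, 0.05], "twist": 0.1031, "claw": 0.6},
    {"dp": [-0.274, 0.078, 0.05], "twist": 0.1031, "claw": 0.6},
    {"dp": [-0.274, 0.078, 0.05], "twist": 0.1031, "claw": 0.6}
  ]
}}

```text
t: 18.4
tool_pos: [0.5921, -0.0693, 0.1947]
eef_rot: [2.223, 2.22, 0.0]
force: [0.4, 0.4, 0.1]
width: 0.602
grip_force: 0.0
```

```bash
python3 go.py hook 9 0 166
```

```text
t 18.4 tcp [592.1 -69.3 194.7] dp [-1.1 -0.2 28.7] twist 0.0 w 0.602 F [0.4 0.4 0.1] q6 -0.23
```

Scaled: 30 mm / 1000 = 0.03, 24 mm / 1000 = 0.024.

Call:
{"api": "arm_command", "payload": {
  "plan": [
    {"dp": [-0.001, 0, 0.012], "twist": 0, "claw": 0.6},
    {"dp": [-0.001, 0, 0.024], "twist": 0, "claw": 0.6},
    {"dp": [-0.001, 0, 0.03], "twist": 0, "claw": 0.6},
    {"dp": [-0.001, 0, 0.03], "twist": 0, "claw": 0.6},
    {"dp": [-0.001, 0, 0.03], "twist": 0, "claw": 0.2},
    {"dp": [-0.001, 0, 0.03], "twist": 0, "claw": 0.2},
    {"dp": [-0.001, 0, 0.03], "twist": 0, "claw": 0.2},
    {"dp": [-0.001, 0, 0.03], "twist": 0, "claw": 0.2}
  ],
  "grip_force": 90
}}

```text
t: 19.4
tool_pos: [0.5927, -0.071, 0.1652]
eef_rot: [2.222, 2.218, 0.002]
force: [0.9, -0.5, 2.9]
width: 0.439
grip_force: 91.5
```

```bash
python3 go.py hook 9 0 166
```

```text
t 19.4 tcp [592.7 -71.  165.2] dp [ 0.6 -0.8 -0.8] twist -0.0 w 0.439 F [ 0.9 -0.5  2.9] q6 -0.23
```

Scaled: -205 mm / 1000 = -0.205, -160 mm / 1000 = -0.16.

Call:
{"api": "arm_command", "payload": {
  "plan": [
    {"dp": [0, 0, -0.018], "twist": 0, "claw": 0.2},
    {"dp": [0, 0, -0.035], "twist": 0, "claw": 0.2},
    {"dp": [0, 0, -0.035], "twist": 0, "claw": 0.2},
    {"dp": [0, -0.02, -0.035], "twist": 0, "claw": 0.2},
    {"dp": [0, -0.06, -0.035], "twist": 0, "claw": 0.2},
    {"dp": [0, -0.11, -0.035], "twist": 0, "claw": 0.2},
    {"dp": [0, -0.16, -0.035], "twist": 0, "claw": 0.2},
    {"dp": [0, -0.205, -0.035], "twist": 0, "claw": 0.2},
    {"dp": [0, -0.205, -0.035], "twist": 0, "claw": 0.2},
    {"dp": [0, -0.205, -0.055], "twist": 0, "claw": 0.2},
    {"dp": [0, -0.205, -0.075], "twist": 0, "claw": 0.2},
    {"dp": [0, -0.205, -0.075], "twist": 0, "claw": 0.2}
  ]
}}

```text
t: 20.9
tool_pos: [0.3889, -0.071, 0.2413]
eef_rot: [2.22, 2.216, 0.004]
force: [0.2, -0.4, -5.0]
width: 0.437
grip_force: 92.3
```

```bash
python3 go.py rolls 0 0 230;python3 go.py hook 0 0 200 >/dev/null
```

```text
t 20.9 tcp [388.9 -71.  241.3] dp [-214.1   14.6   11.8] twist 0.217 w 0.437 F [ 0.2 -0.4 -5. ] q6 -0.36
```

Scaled: -214 mm / 1000 = -0.214, -200 mm / 1000 = -0.2, 0.217 rad / 1.5708 = 0.1381.

Call:
{"api": "arm_command", "payload": {
  "plan": [
    {"dp": [-0.055, 0.004, 0], "twist": 0.0318, "claw": 0.2},
    {"dp": [-0.11, 0.007, 0.005], "twist": 0.07, "claw": 0.2},
    {"dp": [-0.165, 0.011, 0.01], "twist": 0.1019, "claw": 0.2},
    {"dp": [-0.2, 0.014, 0.012], "twist": 0.1337, "claw": 0.2},
    {"dp": [-0.214, 0.015, 0.012], "twist": 0.1381, "claw": 0.2},
    {"dp": [-0.214, 0.015, 0.012], "twist": 0.1381, "claw": 0.2},
    {"dp": [-0.214, 0.015, 0.012], "twist": 0.1381, "claw": 0.2},
    {"dp": [-0.214, 0.015, 0.012], "twist": 0.1381, "claw": 0.2}
  ]
}}

```text
t: 21.9
tool_pos: [0.4016, -0.2831, 0.2272]
eef_rot: [-2.449, -1.967, -0.0]
force: [-0.0, 0.1, -4.6]
width: 0.44
grip_force: 92.2
```

```bash
python3 go.py rolls 0 0 170;python3 w.py w6
```

```text
t 21.9 tcp [ 401.6 -283.1  227.2] dp [-1.6  2.  57.2] twist 0.002 w 0.44 F [-0.   0.1 -4.6] q6 -0.54
65.08834027921311 [ 0.41956517 -0.20201507  0.37108405]
```

View pics/w6.png

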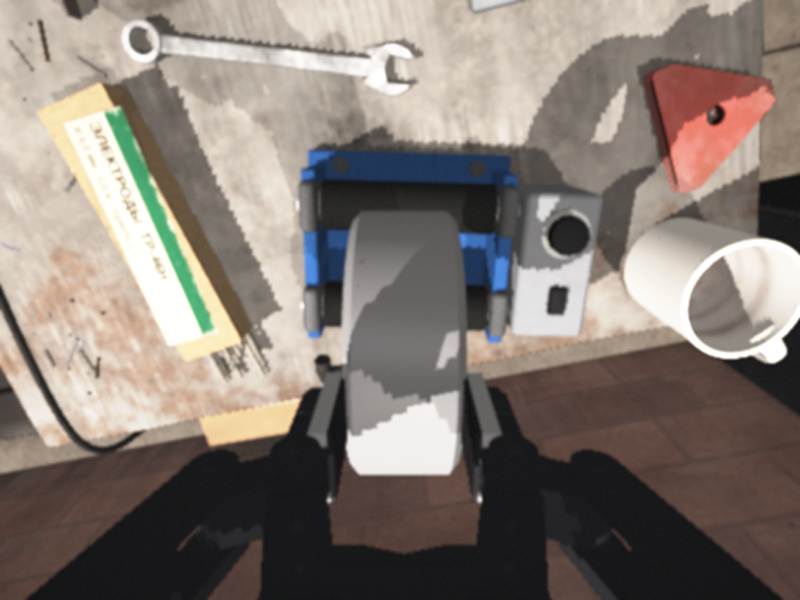

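The picture shows the rollers: the far one's axis from (320,206) to (498,208), the near one's from (326,306) to (487,308), with the sleeve held above.

```bash
python3 - <<'E'
from bp import *
c=pickle.load(open("w6.pkl","rb"));p=P["rolls"];a=p[2]
for n,x,y,z in(("fl",319,206,.047),("fr",498,208,.047),("nl",326,306,.047),("nr",487,308,.047),("boxnl",514,334,.076),("boxfl",520,193,.076),("boxfr",600,196,.076),("boxnr",581,334,.076)):
    X=bp(c,x,y,z);d=X[:2]-p[:2];print(n,(X*1e3).round(1),"local",(1e3*np.array([d@[np.cos(a),np.sin(a)],d@[-np.sin(a),np.cos(a)]])).round(1))
E
```

```text
fl [ 352.3 -234.6   47. ] local [-60.7  38.2]
fr [ 471.6 -262.2   47. ] local [61.8 37.2]
nl [ 337.5 -305.9   47. ] local [-59.6 -34.7]
nr [ 452.7 -332.8   47. ] local [ 58.7 -35.8]
boxnl [ 464.7 -343.7   76. ] local [ 72.8 -43.9]
boxfl [ 481.6 -250.6   76. ] local [69.  50.7]
boxfr [ 529.6 -263.    76. ] local [118.5  49. ]
boxnr [ 509.4 -353.5   76. ] local [118.5 -43.7]
```

Scaled: 77 mm / 1000 = 0.077, 1.5 mm / 1000 = 0.0015, 0.01 rad / 1.5708 = 0.0064.

Call:
{"api": "arm_command", "payload": {
  "plan": [
    {"dp": [0, 0.0015, 0.03], "twist": 0.0064, "claw": 0.2},
    {"dp": [0, 0.0015, 0.055], "twist": 0.0064, "claw": 0.2},
    {"dp": [0, 0.0015, 0.068], "twist": 0.0064, "claw": 0.2},
    {"dp": [0, 0.0015, 0.074], "twist": 0.0064, "claw": 0.2},
    {"dp": [0, 0.0015, 0.077], "twist": 0.0064, "claw": 0.2},
    {"dp": [0, 0.0015, 0.077], "twist": 0.0064, "claw": 0.2},
    {"dp": [0, 0.0015, 0.077], "twist": 0.0064, "claw": 0.2}
  ]
}}

```text
t: 22.82
tool_pos: [0.4035, -0.2852, 0.1511]
eef_rot: [2.459, 1.952, 0.0]
force: [0.7, 0.5, -4.2]
width: 0.437
grip_force: 92.1
```

```bash
python3 go.py rolls 0 1 149
```

```text
t 22.82 tcp [ 403.5 -285.2  151.1] dp [ 1.1 -0.3  2.1] twist -0.01 w 0.437 F [ 0.7  0.5 -4.2] q6 -0.53
```

Scaled: 3 mm / 1000 = 0.003, 1.5 mm / 1000 = 0.0015.

Call:
{"api": "arm_command", "payload": {
  "plan": [
    {"dp": [0.001, 0, 0.0015], "twist": 0, "claw": 0.2},
    {"dp": [0.001, 0, 0.003], "twist": 0, "claw": 0.2},
    {"dp": [0.001, 0, 0.003], "twist": 0, "claw": 0.2},
    {"dp": [0.001, 0, 0.003], "twist": 0, "claw": 0.2}
  ]
}}

```text
t: 23.32
tool_pos: [0.4041, -0.2839, 0.1495]
eef_rot: [2.46, 1.952, 0.002]
force: [-1.3, 2.1, 5.8]
width: 0.437
grip_force: 93.4
```

```bash
python3 go.py rolls 0 1 149
```

```text
t 23.32 tcp [ 404.1 -283.9  149.5] dp [-0.3 -0.6  0.5] twist -0.01 w 0.437 F [-1.3  2.1  5.8] q6 -0.53
```

Call:
{"api": "arm_command", "payload": {
  "plan": [
    {"dp": [0, 0, 0], "twist": 0, "claw": 0.42},
    {"dp": [0, 0, 0], "twist": 0, "claw": 0.55},
    {"dp": [0, 0, 0], "twist": 0, "claw": 0.6},
    {"dp": [0, 0, 0], "twist": 0, "claw": 0.6},
    {"dp": [0, 0, 0], "twist": 0, "claw": 0.6},
    {"dp": [0, 0, -0.015], "twist": 0, "claw": 0.6},
    {"dp": [0, 0, -0.05], "twist": 0, "claw": 0.6},
    {"dp": [0, 0, -0.095], "twist": 0, "claw": 0.5},
    {"dp": [0, 0, -0.095], "twist": 0, "claw": 0.5}
  ]
}}

```text
t: 24.45
tool_pos: [0.4058, -0.2862, 0.2484]
eef_rot: [2.452, 1.946, 0.003]
force: [-0.2, -0.6, -0.1]
width: 0.5
grip_force: 0.0
```

```bash
python3 go.py cradle 50 -1 244; python3 - <<'E'
from bp import *
c=wrist();pickle.dump(c,open("w7.pkl","wb"))
E
```

```text
t 24.45 tcp [ 405.8 -286.2  248.4] dp [477.7 -43.8   1.3] twist -0.377 w 0.5 F [-0.2 -0.6 -0.1] q6 -0.53
```

Scaled: 478 mm / 1000 = 0.478, 460 mm / 1000 = 0.46, -0.389 rad / 1.5708 = -0.2476.

Call:
{"api": "arm_command", "payload": {
  "plan": [
    {"dp": [0.06, -0.005, 0], "twist": -0.0318, "claw": 0.45},
    {"dp": [0.12, -0.011, 0], "twist": -0.0637, "claw": 0.45},
    {"dp": [0.18, -0.016, 0], "twist": -0.0955, "claw": 0.45},
    {"dp": [0.24, -0.022, 0], "twist": -0.1273, "claw": 0.45},
    {"dp": [0.3, -0.027, 0], "twist": -0.1592, "claw": 0.45},
    {"dp": [0.36, -0.033, 0], "twist": -0.191, "claw": 0.45},
    {"dp": [0.42, -0.038, 0], "twist": -0.2228, "claw": 0.45},
    {"dp": [0.46, -0.042, 0], "twist": -0.2476, "claw": 0.45},
    {"dp": [0.478, -0.043, 0], "twist": -0.2476, "claw": 0.45},
    {"dp": [0.478, -0.043, 0.015], "twist": -0.2476, "claw": 0.45},
    {"dp": [0.478, -0.043, 0.04], "twist": -0.2476, "claw": 0.45},
    {"dp": [0.478, -0.043, 0.04], "twist": -0.2476, "claw": 0.45}
  ]
}}

```text
t: 26.0
tool_pos: [0.4672, 0.1893, 0.1986]
eef_rot: [-2.037, -2.387, 0.011]
force: [0.3, -0.7, -0.3]
width: 0.449
grip_force: 0.0
```

```bash
python3 go.py cradle 50 -1 156
```

```text
t 26.0 tcp [467.2 189.3 198.6] dp [-1.   4.7 42.6] twist 0.01 w 0.449 F [ 0.3 -0.7 -0.3] q6 0.09
```

Scaled: 5 mm / 1000 = 0.005, 2 mm / 1000 = 0.002.

Call:
{"api": "arm_command", "payload": {
  "plan": [
    {"dp": [0, 0.002, 0.005], "twist": 0, "claw": 0.45},
    {"dp": [0, 0.002, 0.005], "twist": 0, "claw": 0.45},
    {"dp": [0, 0.002, 0.005], "twist": 0, "claw": 0.45}
  ]
}}

```text
t: 26.38
tool_pos: [0.4724, 0.1917, 0.1981]
eef_rot: [2.037, 2.391, 0.002]
force: [0.2, 0.6, 0.5]
width: 0.451
grip_force: 0.0
```

```bash
python3 go.py cradle 50 -1 156
```

```text
t 26.38 tcp [472.4 191.7 198.1] dp [-2.6 -1.2 42.1] twist 0.012 w 0.451 F [0.2 0.6 0.5] q6 0.09
```

Scaled: 41 mm / 1000 = 0.041, 30 mm / 1000 = 0.03.

Call:
{"api": "arm_command", "payload": {
  "plan": [
    {"dp": [-0.002, -0.001, 0.015], "twist": 0, "claw": 0.45},
    {"dp": [-0.002, -0.001, 0.03], "twist": 0, "claw": 0.45},
    {"dp": [-0.002, -0.001, 0.041], "twist": 0, "claw": 0.45},
    {"dp": [-0.002, -0.001, 0.041], "twist": 0, "claw": 0.45},
    {"dp": [-0.002, -0.001, 0.041], "twist": 0, "claw": 0.45},
    {"dp": [-0.002, -0.001, 0.041], "twist": 0, "claw": 0.1},
    {"dp": [-0.002, -0.001, 0.041], "twist": 0, "claw": 0.1},
    {"dp": [-0.002, -0.001, 0.041], "twist": 0, "claw": 0.1},
    {"dp": [-0.002, -0.001, 0.041], "twist": 0, "claw": 0.1}
  ],
  "grip_force": 80
}}

```text
t: 27.5
tool_pos: [0.472, 0.1899, 0.1573]
eef_rot: [2.036, 2.391, 0.003]
force: [-0.0, 1.1, 4.7]
width: 0.273
grip_force: 79.5
```

```bash
python3 go.py cradle 50 -1 156
```

```text
t 27.5 tcp [472.  189.9 157.3] dp [-0.9 -0.5  1.3] twist 0.012 w 0.273 F [-0.   1.1  4.7] q6 0.08
```

Call:
{"api": "arm_command", "payload": {
  "plan": [
    {"dp": [0, 0, -0.02], "twist": 0, "claw": 0.1},
    {"dp": [0, 0, -0.06], "twist": 0, "claw": 0.1},
    {"dp": [0, 0, -0.095], "twist": 0, "claw": 0.1},
    {"dp": [0, 0, -0.095], "twist": 0, "claw": 0.1}
  ]
}}

```text
t: 28.0
tool_pos: [0.4725, 0.1901, 0.2529]
eef_rot: [2.035, 2.39, 0.006]
force: [0.4, 0.1, -4.5]
width: 0.271
grip_force: 79.6
```

```bash
python3 go.py hook -198 0 212
```

```text
t 28.0 tcp [472.5 190.1 252.9] dp [-242.9 -128.1   40.2] twist 0.162 w 0.271 F [ 0.4  0.1 -4.5] q6 0.08
```

Scaled: -243 mm / 1000 = -0.243, -128 mm / 1000 = -0.128, 0.162 rad / 1.5708 = 0.1031.

Call:
{"api": "arm_command", "payload": {
  "plan": [
    {"dp": [-0.052, -0.027, 0], "twist": 0.0255, "claw": 0.1},
    {"dp": [-0.104, -0.055, 0], "twist": 0.0509, "claw": 0.1},
    {"dp": [-0.156, -0.082, 0], "twist": 0.0764, "claw": 0.1},
    {"dp": [-0.208, -0.11, 0], "twist": 0.1031, "claw": 0.1},
    {"dp": [-0.243, -0.128, 0], "twist": 0.1031, "claw": 0.1},
    {"dp": [-0.243, -0.128, 0.02], "twist": 0.1031, "claw": 0.1},
    {"dp": [-0.243, -0.128, 0.04], "twist": 0.1031, "claw": 0.1},
    {"dp": [-0.243, -0.128, 0.04], "twist": 0.1031, "claw": 0.1},
    {"dp": [-0.243, -0.128, 0.04], "twist": 0.1031, "claw": 0.1}
  ]
}}

```text
t: 29.12
tool_pos: [0.3828, -0.0702, 0.2102]
eef_rot: [-2.222, -2.218, 0.001]
force: [0.3, 1.1, -4.1]
width: 0.272
grip_force: 79.9
```

```bash
python3 go.py hook -30 0 212; python3 - <<'E'
from h import *
c=wrist();pickle.dump(c,open("w8.pkl","wb"))
E
```

```text
t 29.12 tcp [382.8 -70.2 210.2] dp [  0.2 170.1  -2.1] twist -0.0 w 0.272 F [ 0.3  1.1 -4.1] q6 -0.36
```

Call:
{"api": "arm_command", "payload": {
  "plan": [
    {"dp": [0, 0.025, 0], "twist": 0, "claw": 0.1},
    {"dp": [0, 0.065, 0], "twist": 0, "claw": 0.1},
    {"dp": [0, 0.105, 0], "twist": 0, "claw": 0.1},
    {"dp": [0, 0.145, 0], "twist": 0, "claw": 0.1},
    {"dp": [0, 0.17, 0], "twist": 0, "claw": 0.1},
    {"dp": [0, 0.17, 0], "twist": 0, "claw": 0.1},
    {"dp": [0, 0.17, 0.015], "twist": 0, "claw": 0.1},
    {"dp": [0, 0.17, 0.03], "twist": 0, "claw": 0.1},
    {"dp": [0, 0.17, 0.037], "twist": 0, "claw": 0.1},
    {"dp": [0, 0.17, 0.037], "twist": 0, "claw": 0.1},
    {"dp": [0, 0.17, 0.037], "twist": 0, "claw": 0.1}
  ]
}}

```text
t: 30.55
tool_pos: [0.5538, -0.0711, 0.1747]
eef_rot: [2.223, 2.219, 0.001]
force: [-0.4, -0.1, -4.6]
width: 0.273
grip_force: 80.1
```

```bash
python3 go.py hook -30 0 170
```

```text
t 30.55 tcp [553.8 -71.1 174.7] dp [ 0.7 -0.9  4.7] twist -0.0 w 0.273 F [-0.4 -0.1 -4.6] q6 -0.25
```

Scaled: 5 mm / 1000 = 0.005, 2.5 mm / 1000 = 0.0025.

Call:
{"api": "arm_command", "payload": {
  "plan": [
    {"dp": [0.0005, 0, 0.0025], "twist": 0, "claw": 0.1},
    {"dp": [0.0005, 0, 0.005], "twist": 0, "claw": 0.1},
    {"dp": [0.0005, 0, 0.005], "twist": 0, "claw": 0.1},
    {"dp": [0.0005, 0, 0.005], "twist": 0, "claw": 0.1}
  ]
}}

```text
t: 31.05
tool_pos: [0.5539, -0.0705, 0.1702]
eef_rot: [2.223, 2.219, 0.001]
force: [-1.5, 0.2, 1.0]
width: 0.272
grip_force: 80.6
```

```bash
python3 go.py hook -30 0 170
```

```text
t 31.05 tcp [553.9 -70.5 170.2] dp [ 0.2 -1.   0.2] twist -0.0 w 0.272 F [-1.5  0.2  1. ] q6 -0.25
```

Scaled: -75 mm / 1000 = -0.075, -60 mm / 1000 = -0.06.

Call:
{"api": "arm_command", "payload": {
  "plan": [
    {"dp": [0, 0, 0.0005], "twist": 0, "claw": 0.24},
    {"dp": [0, 0, 0.0005], "twist": 0, "claw": 0.35},
    {"dp": [0, 0, 0.0005], "twist": 0, "claw": 0.45},
    {"dp": [0, 0, 0.0005], "twist": 0, "claw": 0.45},
    {"dp": [0, 0, 0.0005], "twist": 0, "claw": 0.45},
    {"dp": [0, 0, 0.0005], "twist": 0, "claw": 0.45},
    {"dp": [0, 0, -0.02], "twist": 0, "claw": 0.45},
    {"dp": [0, 0, -0.06], "twist": 0, "claw": 0.45},
    {"dp": [0, 0, -0.075], "twist": 0, "claw": 0.45},
    {"dp": [0, 0, -0.075], "twist": 0, "claw": 0.45}
  ]
}}

```text
t: 32.3
tool_pos: [0.5544, -0.0706, 0.2456]
eef_rot: [2.222, 2.217, 0.002]
force: [0.3, -0.4, -0.2]
width: 0.448
grip_force: 0.0
```

```bash
python3 go.py cradle -40 -1 240
```

```text
t 32.3 tcp [554.4 -70.6 245.6] dp [ 246.  -172.3    4.9] twist -0.15 w 0.448 F [ 0.3 -0.4 -0.2] q6 -0.25
```

Scaled: 246 mm / 1000 = 0.246, -172 mm / 1000 = -0.172, -0.162 rad / 1.5708 = -0.1031.

Call:
{"api": "arm_command", "payload": {
  "plan": [
    {"dp": [0.045, -0.032, 0], "twist": -0.0191, "claw": 0.45},
    {"dp": [0.09, -0.063, 0], "twist": -0.0382, "claw": 0.45},
    {"dp": [0.135, -0.095, 0], "twist": -0.0573, "claw": 0.45},
    {"dp": [0.18, -0.126, 0], "twist": -0.0828, "claw": 0.45},
    {"dp": [0.225, -0.158, 0], "twist": -0.1031, "claw": 0.45},
    {"dp": [0.246, -0.172, 0], "twist": -0.1031, "claw": 0.45},
    {"dp": [0.246, -0.172, 0.02], "twist": -0.1031, "claw": 0.45},
    {"dp": [0.246, -0.172, 0.06], "twist": -0.1031, "claw": 0.45},
    {"dp": [0.246, -0.172, 0.08], "twist": -0.1031, "claw": 0.45},
    {"dp": [0.246, -0.172, 0.08], "twist": -0.1031, "claw": 0.45},
    {"dp": [0.246, -0.172, 0.08], "twist": -0.1031, "claw": 0.45},
    {"dp": [0.246, -0.172, 0.08], "twist": -0.1031, "claw": 0.45}
  ]
}}

```text
t: 33.8
tool_pos: [0.3829, 0.1761, 0.1654]
eef_rot: [2.036, 2.391, 0.003]
force: [0.3, 0.4, -0.9]
width: 0.45
grip_force: 0.0
```

```bash
python3 go.py cradle -40 -1 126
```

```text
t 33.8 tcp [382.9 176.1 165.4] dp [-0.4 -0.4 39.4] twist 0.012 w 0.45 F [ 0.3  0.4 -0.9] q6 0.1
```

Scaled: 39 mm / 1000 = 0.039, 30 mm / 1000 = 0.03.

Call:
{"api": "arm_command", "payload": {
  "plan": [
    {"dp": [0, -0.001, 0.015], "twist": 0, "claw": 0.45},
    {"dp": [0, -0.001, 0.03], "twist": 0, "claw": 0.45},
    {"dp": [0, -0.001, 0.039], "twist": 0, "claw": 0.45},
    {"dp": [0, -0.001, 0.039], "twist": 0, "claw": 0.45},
    {"dp": [0, -0.001, 0.039], "twist": 0, "claw": 0.45},
    {"dp": [0, -0.001, 0.039], "twist": 0, "claw": 0.1},
    {"dp": [0, -0.001, 0.039], "twist": 0, "claw": 0.1},
    {"dp": [0, -0.001, 0.039], "twist": 0, "claw": 0.1},
    {"dp": [0, -0.001, 0.039], "twist": 0, "claw": 0.1}
  ],
  "grip_force": 70
}}

```text
t: 34.92
tool_pos: [0.3817, 0.176, 0.1261]
eef_rot: [2.036, 2.391, 0.002]
force: [-0.1, -0.9, 6.5]
width: 0.278
grip_force: 70.8
```

```bash
python3 go.py hook -198 0 230
```

```text
t 34.92 tcp [381.7 176.  126.1] dp [-243.4  -35.9 -104. ] twist 0.162 w 0.278 F [-0.1 -0.9  6.5] q6 0.1
```

Scaled: -243 mm / 1000 = -0.243, -104 mm / 1000 = -0.104, 0.162 rad / 1.5708 = 0.1031.

Call:
{"api": "arm_command", "payload": {
  "plan": [
    {"dp": [0, 0, -0.025], "twist": 0, "claw": 0.1},
    {"dp": [0, 0, -0.065], "twist": 0, "claw": 0.1},
    {"dp": [0, 0, -0.104], "twist": 0, "claw": 0.1},
    {"dp": [-0.055, -0.008, -0.104], "twist": 0.0255, "claw": 0.1},
    {"dp": [-0.11, -0.016, -0.104], "twist": 0.0509, "claw": 0.1},
    {"dp": [-0.165, -0.024, -0.104], "twist": 0.0764, "claw": 0.1},
    {"dp": [-0.22, -0.032, -0.104], "twist": 0.1031, "claw": 0.1},
    {"dp": [-0.243, -0.036, -0.095], "twist": 0.1031, "claw": 0.1},
    {"dp": [-0.243, -0.036, -0.072], "twist": 0.1031, "claw": 0.1},
    {"dp": [-0.243, -0.036, -0.072], "twist": 0.1031, "claw": 0.1},
    {"dp": [-0.243, -0.036, -0.072], "twist": 0.1031, "claw": 0.1},
    {"dp": [-0.243, -0.036, -0.072], "twist": 0.1031, "claw": 0.1}
  ]
}}

```text
t: 36.42
tool_pos: [0.3847, -0.0697, 0.1981]
eef_rot: [2.222, 2.219, 0.001]
force: [-0.6, -0.5, -2.6]
width: 0.277
grip_force: 70.0
```

```bash
python3 go.py hook -96 0 198
```

```text
t 36.42 tcp [384.7 -69.7 198.1] dp [ -0.4 102.2   0.2] twist 0.001 w 0.277 F [-0.6 -0.5 -2.6] q6 -0.36
```

Scaled: 102 mm / 1000 = 0.102, 85 mm / 1000 = 0.085.

Call:
{"api": "arm_command", "payload": {
  "plan": [
    {"dp": [0, 0.02, 0], "twist": 0, "claw": 0.1},
    {"dp": [0, 0.05, 0], "twist": 0, "claw": 0.1},
    {"dp": [0, 0.085, 0], "twist": 0, "claw": 0.1},
    {"dp": [0, 0.102, 0], "twist": 0, "claw": 0.1},
    {"dp": [0, 0.102, 0], "twist": 0, "claw": 0.1},
    {"dp": [0, 0.102, 0.012], "twist": 0, "claw": 0.1},
    {"dp": [0, 0.102, 0.022], "twist": 0, "claw": 0.1},
    {"dp": [0, 0.102, 0.027], "twist": 0, "claw": 0.1},
    {"dp": [0, 0.102, 0.029], "twist": 0, "claw": 0.1},
    {"dp": [0, 0.102, 0.029], "twist": 0, "claw": 0.1},
    {"dp": [0, 0.102, 0.029], "twist": 0, "claw": 0.1}
  ]
}}

```text
t: 37.8
tool_pos: [0.4865, -0.0702, 0.1686]
eef_rot: [2.223, 2.218, 0.001]
force: [-0.6, -0.9, -3.0]
width: 0.275
grip_force: 70.1
```

```bash
python3 go.py hook -96 0 168
```

```text
t 37.8 tcp [486.5 -70.2 168.6] dp [-0.   0.4  0.6] twist -0.0 w 0.275 F [-0.6 -0.9 -3. ] q6 -0.28
```

Scaled: 2 mm / 1000 = 0.002, 1 mm / 1000 = 0.001.

Call:
{"api": "arm_command", "payload": {
  "plan": [
    {"dp": [0, 0, 0.001], "twist": 0, "claw": 0.1},
    {"dp": [0, 0, 0.002], "twist": 0, "claw": 0.1},
    {"dp": [0, 0, 0.002], "twist": 0, "claw": 0.1},
    {"dp": [0, 0, 0.002], "twist": 0, "claw": 0.1}
  ]
}}

```text
t: 38.3
tool_pos: [0.4867, -0.0702, 0.1677]
eef_rot: [2.223, 2.219, 0.0]
force: [-2.6, 0.3, 5.5]
width: 0.279
grip_force: 70.9
```

Scaled: 150 mm / 1000 = 0.15, -140 mm / 1000 = -0.14.

Call:
{"api": "arm_command", "payload": {
  "plan": [
    {"dp": [0, 0, 0], "twist": 0, "claw": 0.24},
    {"dp": [0, 0, 0], "twist": 0, "claw": 0.35},
    {"dp": [0, 0, 0], "twist": 0, "claw": 0.43},
    {"dp": [0, 0, 0], "twist": 0, "claw": 0.43},
    {"dp": [0, 0, 0], "twist": 0, "claw": 0.43},
    {"dp": [0, 0, 0], "twist": 0, "claw": 0.43},
    {"dp": [0, 0, -0.02], "twist": 0, "claw": 0.43},
    {"dp": [0, 0, -0.06], "twist": 0, "claw": 0.43},
    {"dp": [0, 0, -0.11], "twist": 0, "claw": 0.43},
    {"dp": [0.05, 0, -0.14], "twist": 0, "claw": 0.43},
    {"dp": [0.1, 0, -0.14], "twist": 0, "claw": 0.43},
    {"dp": [0.15, 0, -0.14], "twist": 0, "claw": 0.43}
  ]
}}

```text
t: 39.8
tool_pos: [0.4868, 0.0812, 0.3073]
eef_rot: [2.223, 2.217, 0.003]
force: [1.3, 0.0, -0.3]
width: 0.427
grip_force: 0.0
```

```bash
python3 - <<'E'
from h import *
from bench import ctrl
print(ctrl.read_state()["t"])
a=ctrl.read_camera("scene")["image"];t=ctrl.read_camera("top")["image"]
L=cv2.resize(a[125:345,210:350],None,fx=2.7,fy=2.7,interpolation=cv2.INTER_CUBIC);Rr=cv2.resize(t[115:280,225:400],(395,372),interpolation=cv2.INTER_CUBIC)
o=np.zeros((600,800,3),np.uint8);o[:L.shape[0],:L.shape[1]]=L[:600];o[:372,400:795]=Rr
cv2.imwrite("pics/fin.png",o)
E
```

```text
39.8
```

View pics/fin.png

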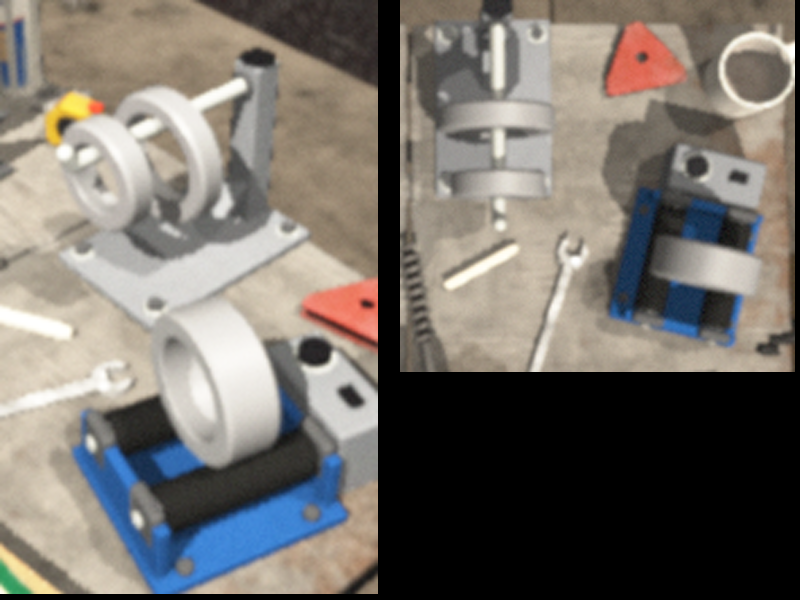

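The picture shows the sleeve standing midway on the rollers at (215,385). Both rings are back on the hook, with the small one in front at (105,170) and the large one behind it at (165,150). The robot is clear of everything.

```bash
python3 -c "
from bench import ctrl;print(ctrl.close_job())"
```

```text
the job is handed in; nothing more can be done
None
```

The job is handed in: the sleeve stands midway along the rollers, and both rings hang back on the hook, the large one behind the small one; nothing fell over, and it took about 40 s of the 109 s allowed.

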